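# Open the pylon-tube clamp with its reversible ratchet

## Robot

A 7-joint arm with a two-finger parallel gripper is mounted at the origin on the work surface. World frame = base frame: x ahead of the robot, y to its left, z up, the work surface at z = 0. Lengths are in mm, angles in rad, forces in N, time in s.
With the tool pointing down it reaches from about 400 to 850 mm from the base axis. Payload 4.4 kg.
Tool frame: the origin (TCP) lies between the finger pads; the fingertips stand 19 mm ahead of it and the grasp point (between the pads) is the TCP; z points along the fingers, y is the direction in which the jaws open and shut (so a half turn about z gives the same grasp; the last joint's range is limited). The gripper opens to 94 mm and grips with 3 to 60 N. Pads are 16 mm wide; open, the fingers measure 119 mm over their backs; the gripper's body (75 mm by 177 mm) begins 78 mm behind the grasp point.
Start: joints at [-1.248, 0.628, 0.038, 1.517, -0.027, 0.996, -0.02], TCP at [246.378, 601.512, 200.078] pointing down, gripper open.
Joint ranges: [-3.06, 3.06], [-0.37, 2.12], [-1.25, 1.32], [0.18, 2.47], [-1.1, 4.24], [0.23, 1.98], [-2.94, 2.94]. Speed limits (rad/s): [2.57, 2.57, 3.14, 3.14, 3.14, 3.14, 3.14].

## Interface

Orientations are given as a unit quaternion [w, x, y, z].
In Python, from workcell import status, capture, camera_info, ticket gives the robot as it stands.
- The arm moves only by the shell command python3 -m pendant 'ROWS'. ROWS is JSON, a list of rows, each an object with "linear": the shift along the tool's x, y, z in mm, a list of three; "twist": the turn, a rotation vector about the tool's x, y, z in degrees, a list of three; "fingers": the opening, from 0 (shut) to 1 (fully open). In form: [{"linear": [tx, ty, tz], "twist": [ax, ay, az], "fingers": fingers}, ...]. A call has 1 to 10 rows; each row is the pose to reach, as a shift and turn from the pose commanded when the call began, along the tool's axes at that moment; what a row does not reach only later rows make up. A row lasts 1/8 s, in which the tool goes at most 62.5 mm and 10.7 degrees, less where a joint would pass 70% of its speed; a pose out of reach is approached as far as the arm can. A call with a gripper value outside its range is refused whole. The fingers move at their own pace and stop on an object; the grip force is fixed at half the most. Time passes only in rows, so rows that repeat a pose let the fingers close. It gives the time, the measured TCP pose, the force and the opening at its end, in the units of the state.
- status.get_state(): the state, without advancing time (a new reading comes with each control period).
- capture(name): name is "scene" or "top" or "wrist"; returns (picture, depth): 480x640x3 uint8, red, green, blue; 480x640 float32, mm along the optical axis (not along the pixel's ray), 0 where there is no reading.
- camera_info(name): a dict with "K" (3x3 intrinsics, pixels), "world_from_camera" (4x4, takes a point from camera to world coordinates); the wrist camera has in their place "tool_from_camera" (4x4, takes a point from camera to tool coordinates, whose origin is the TCP and whose axes are the flange's). Camera axes: x right, y down, z forward; pixel columns grow to the right and rows downward; lengths in mm; the calibration is good to about 2 mm. A picture is of the moment at which its call begins: read the wrist's pose just before it. camera_info takes no time and is no camera call.
- ticket.close_job(): hands the job in, once; it reports no verdict.
The state is a dict: "t": time; "joints": joint angles; "joint_vel": joint speeds; "joint_efforts": joint torques, N m; "tool_pos": TCP position; "tool_rot": TCP orientation; "force": force on the tool from outside, world axes, zero at the start; "moment": the same for the moment, N m; "grip_width": opening from 0.0 (shut) to 1.0 (fully open).
Only numpy, scipy, OpenCV 4.12 (cv2) and the standard library are available. Lean on these libraries where they do the work, as an engineer would, in place of code of your own. Each camera call takes 0.05 s, during which the arm holds its last target. There are 200 camera calls.

## Task

The ratchet on the clamp bolt is still set to tighten: flip its direction lever fully over to the loosening side first, then swing the handle counter-clockwise (seen from above), ratcheting back for a fresh stroke as often as needed, until the clamp's sliding jaw has backed off all the way and bears firmly on its stop block. Work by feel, never pressing on the lever or the handle with more than 20 N, leave the tube in its cradle and the things around the clamp where they are, and let go at the end.

Things in the scene. Friction and masses are not known exactly. Their poses are not given: they have to be found in the camera images.
- bolt_axis (a point): On the clamp bolt's vertical axis, 83 mm above the table, inside the ratchet's round steel head (62 mm diameter, 67 to 95 mm above the table). Axes are the clamp's: +x to the tube and fixed jaw, -x to the handle's side, z up. The bolt needs about 0.9 N m, plus 0.3 N m for the handle (together 5 to 7 N at the handle's grip point), and cannot turn clockwise at the start.
- fixture: The clamp: blue base plate 240 x 200 x 12 mm fixed on the table, with a fixed jaw, a sliding jaw, the bolt and ratchet on top, and two upright steel pins (95 mm high, 90 mm from the bolt axis) that limit the handle's swing. Origin on the table under the bolt axis; axes as for the bolt axis point; the plate reaches from x = -100 to +140 mm.
- handle_grip (a point): Middle of the ratchet handle's black rubber sleeve: 26 mm diameter, 100 mm long, level, axis 83 mm above the table (underside 70 mm), nothing under it but table. 168 mm from the bolt axis. Axes: +x along the handle to the bolt, z up. Between sleeve and head the handle is a steel bar 18 mm thick. Fingers can straddle the sleeve from above and push it sideways.
- handle (a joint): Handle's swing about the bolt, rad, counter-clockwise from above positive; 0 = along the clamp's -x; hard stops at -0.62 and 0.62. Lever on loosening: counter-clockwise takes up at most 0.65 rad of free play, then turns the bolt; clockwise clicks back freely, 2 to 5 N at the grip. Lever on tightening: the reverse (clockwise locks on the tight bolt).
- lever (a joint): Ratchet's direction lever, rad, relative to the handle, counter-clockwise from above positive; hard stops at -0.5 and 0.5. About -0.45 at the start = tightening; near +0.5 = loosening; between -0.35 and 0.35 it may lock both ways. Stays where left; takes 0.15 to 0.2 N m (5 to 6 N near the tip).
- lever_tip (a point): On the lever, 36 mm from its pivot, 106 mm above the table. The lever is an upright dark steel tab on the head, 8 mm thick, 40 mm long, 97 to 115 mm above the table; head top at 95 mm. Pivot: on the handle's line, 36 mm from the bolt axis; the tab points away from the handle, over the bolt. Looking from handle to head: right = tightening, left = loosening. +x pivot to tip.
- jaw_back (a point): Middle of the rear face (clamp's -x side) of the aluminium sliding jaw, a block 104 x 70 x 38 mm under the ratchet's head, 30 mm above the table. It moves only as the bolt turns: 8 mm towards -x per radian counter-clockwise. When it meets the stop block the bolt turns no further and the force at the handle climbs steeply.
- stop_face (a point): Middle of the face towards the jaw of the fixed dark steel stop block (22 x 64 x 34 mm, top 46 mm above the table), 30 mm above the table. +x towards the jaw. The gap between stop and jaw is 5 to 8 mm at the start, different each time, and 0 when the clamp is fully open.
- stop: The stop block itself, standing fixed on the clamp's base plate under the handle; its origin is on the table below the middle of its face. A few newtons more at the handle's grip than the swing itself takes press the jaw firmly on it (15 N is enough between jaw and stop, and 1 N more at the grip adds about 20 N there).
- jaw: The sliding jaw itself; same axes as the clamp, origin on the table under the bolt axis while the clamp is shut.
- tube: Bare aluminium pylon tube, 30 mm diameter, 190 mm long, lying level across the clamp (its own y axis along it) on cradle rods between the sliding jaw and the fixed jaw; the origin is its centre, 31 mm above the table. Leave it there.
- cup: Small steel cup, 72 mm diameter, 70 mm high, on the table beside the clamp on its +y side; the origin is the centre of its underside. Leave it.
- adapter: Turned aluminium tube adapter, 48 mm diameter, 32 mm high, on the table beside the clamp on its -y side, towards the tube; the origin is the centre of its underside. Leave it.
- spanner: Flat steel spanner lying on the table beside the clamp on its -y side; the origin is at its middle, on its underside. Leave it.
There are look-alikes about, which are no part of the job. What is meant by the tube is not orange, and is the larger of those in its own colour.

How it is judged (in metres and radians):
On the way, in this order (a step that is already met when the one before it is completed fails the run):
1. the direction lever is flipped to the loosening side while the clamp is still shut (value of joint lever above 0.4 rad and distance of jaw_back from where it was at the start of the episode below 0.001 m), for 0.1 s.
2. the swing of the handle has begun to open the jaw (distance of jaw_back from where it was at the start of the episode above 0.002 m), for 0.1 s.
3. the jaw has been brought firmly against the stop block (x of jaw_back in the frame of stop_face below 0.0015 m and contact force between jaw and stop above 15 N), for 0.05 s.
At the end, for the whole second after the job is handed in: The sliding jaw stands against the stop block (gap under 1.5 mm), the direction lever is still on the loosening side (beyond +0.35 rad), the handle is at rest, anywhere, and the tube lies in its cradle (centre within 110 mm of the bolt axis point) (x of jaw_back in the frame of stop_face below 0.0015 m and value of joint lever above 0.35 rad and velocity of joint handle between -0.05 and 0.05 rad/s and distance between tube and bolt_axis below 0.11 m); the robot touches nothing.
It fails at once if more than 20 N pressed on the handle (contact force between handle and the fingers above 20 N or contact force between handle and the arm above 20 N).
It fails at once if more than 20 N pressed on the direction lever (contact force between lever and the fingers above 20 N or contact force between lever and the arm above 20 N).
It fails at once if the tube shifted by more than 20 mm (distance of tube from where it was at the start of the episode above 0.02 m).
It fails at once if the cup, the adapter or the spanner pushed more than 30 mm (distance of any of cup, adapter, spanner from where it was at the start of the episode above 0.03 m).
It also fails if it takes over 72 s, if anything falls off the work surface, if the arm or the gripper's body presses on something with over 40 N, if the wrist force passes 120 N, or if a joint passes its speed limit or range.

## Working session

There is one attempt and no reset: what is moved stays moved. The work goes in short steps, Python scripts to look and compute and a shell command to move; the robot and the scene stay as the last step left them, time stands still between calls to the robot, and variables do not carry over. Pictures are saved under pics/ and viewed, about 8 in all and at most 12, crops included, and the job is handed in when it is done.

```bash
mkdir -p pics; ls; python3 - <<'E'
from workcell import status, capture, camera_info
import cv2, numpy as np
print(status.get_state())
for n in("top","scene"):
    p,d=capture(n); cv2.imwrite(f"pics/{n}0.png",p[:,:,::-1]); np.save(f"pics/{n}0.npy",d)
    i=camera_info(n); print(n,np.array(i["K"]).tolist(),np.round(i["world_from_camera"],4).tolist())
print(camera_info("wrist"))
E
```

```text
pics
{'t': 0.0, 'joints': array([-1.24778652,  0.62931546,  0.03843913,  1.51835042, -0.02698351,
        0.99627568, -0.02004077]), 'joint_vel': array([-2.18279885e-04,  5.06379018e-04,  1.01256637e-03,  3.81807619e-04,
       -5.54317315e-04,  6.69098379e-04,  5.72073899e-05]), 'joint_efforts': array([ 5.35273671e-05, -5.49732757e+01,  1.14336301e+00, -1.86628675e+01,
       -5.22498542e-02,  2.38472881e-02,  1.59764818e-04]), 'tool_pos': array([246.13239035, 600.88209488, 199.17957506]), 'tool_rot': array([-1.60004665e-04,  1.93196885e-01,  9.81159582e-01, -9.01396734e-04]), 'force': array([-0.27183439, -0.5010449 ,  0.50196686]), 'moment': array([-0.01834414,  0.01548975, -0.01358585]), 'grip_width': 1.0004719201573773}
top [[494.29650633783484, 0.0, 322.8814757929377], [0.0, 494.29650633783484, 243.04342994800624], [0.0, 0.0, 1.0]] [[0.0172, -0.982, 0.1879, 495.8605], [-0.9996, -0.0208, -0.0175, 100.785], [0.0211, -0.1875, -0.982, 912.297], [0.0, 0.0, 0.0, 1.0]]
scene [[480.5425107380994, 0.0, 321.8266771941081], [0.0, 480.5425107380994, 235.57824130313304], [0.0, 0.0, 1.0]] [[0.1635, 0.7578, -0.6317, 1232.5886], [0.9864, -0.1352, 0.0931, -14.69], [-0.0149, -0.6384, -0.7696, 828.3125], [0.0, 0.0, 0.0, 1.0]]
{'K': array([[380.50370959,   0.        , 327.30898678],
       [  0.        , 380.50370959, 241.07365573],
       [  0.        ,   0.        ,   1.        ]]), 'tool_from_camera': array([[-8.08254506e-04, -9.63075533e-01, -2.69230134e-01,
         7.71732642e+01],
       [ 9.99999197e-01, -1.04108017e-03,  7.22003064e-04,
        -9.43300927e-01],
       [-9.75633639e-04, -2.69229335e-01,  9.63075601e-01,
        -1.85728458e+02],
       [ 0.00000000e+00,  0.00000000e+00,  0.00000000e+00,
         1.00000000e+00]])}
```

View pics/top0.png

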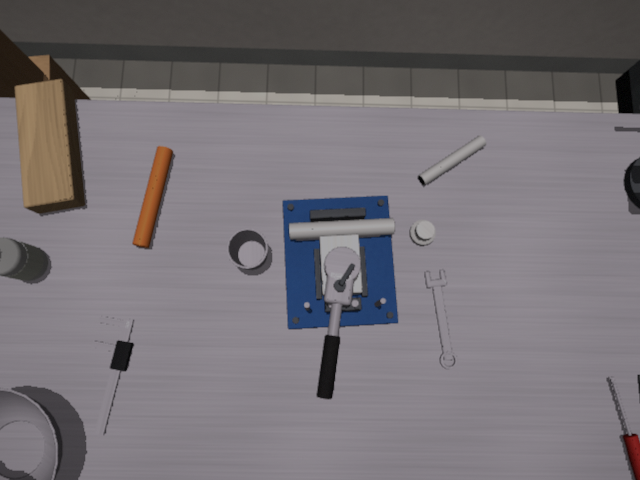

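```bash
cat > h.py <<'E'
import numpy as np
from workcell import camera_info
def ray(n,uv,z):
    i=camera_info(n);K=np.array(i["K"]);T=np.array(i["world_from_camera"])
    d=T[:3,:3]@np.linalg.solve(K,[uv[0],uv[1],1]);o=T[:3,3]
    return o+d*(z-o[2])/d[2]
E
python3 - <<'E'
import cv2,numpy as np
from h import ray
p=cv2.imread("pics/top0.png"); 
cv2.imwrite("pics/topc.png",cv2.resize(p[180:410,270:410],None,fx=4,fy=4,interpolation=cv2.INTER_CUBIC)[:, :][:920])
c=cv2.resize(p[185:335,270:410],None,fx=4,fy=4,interpolation=cv2.INTER_CUBIC); cv2.imwrite("pics/topc.png",c)
hsv=cv2.cvtColor(p,cv2.COLOR_BGR2HSV)
m=cv2.inRange(hsv,(100,120,40),(125,255,255))
k=np.zeros_like(m);k[180:345,265:415]=255;m&=k
pts=cv2.findNonZero(m);r=cv2.minAreaRect(cv2.convexHull(pts));b=cv2.boxPoints(r)
W=np.array([ray("top",q,12) for q in b]);print(b,W.round(1),"centre",W.mean(0).round(1),[np.linalg.norm(W[i]-W[i-1]).round(1) for i in range(4)])
s=cv2.inRange(p,(0,0,0),(35,35,35));k[:]=0;k[330:405,310:350]=255;s&=k
n,l,st,ce=cv2.connectedComponentsWithStats(s);j=1+st[1:,4].argmax();q=np.argwhere(l==j)[:,::-1].astype(np.int32);r=cv2.minAreaRect(q)
print("sleeve",r,[ray("top",x,z).round(1) for x,z in((r[0],83),)],[ray("top",x,83).round(1) for x in cv2.boxPoints(r)])
E
```

```text
[[281.03998 200.72   ]
 [390.0923  194.66153]
 [397.18768 322.37845]
 [288.13538 328.43692]] [[747.5 164.9  12. ]
 [764.2 -41.1  12. ]
 [525.2 -51.9  12. ]
 [510.9 144.3  12. ]] centre [636.9  54.1  12. ] [np.float64(237.5), np.float64(206.6), np.float64(239.2), np.float64(196.8)]
sleeve ((328.2038879394531, 366.50506591796875), (14.772377014160156, 62.10704040527344), 7.765166282653809) [array([449.7,  73.8,  83. ])] [array([402.8,  91.7,  83. ]), array([500.6,  79.7,  83. ]), array([497.7,  55.5,  83. ]), array([400.,  68.,  83.])]
```

View pics/topc.png

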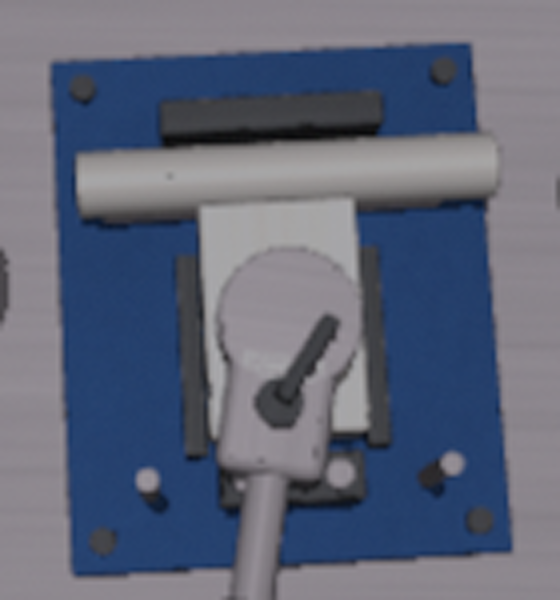

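View pics/scene0.png

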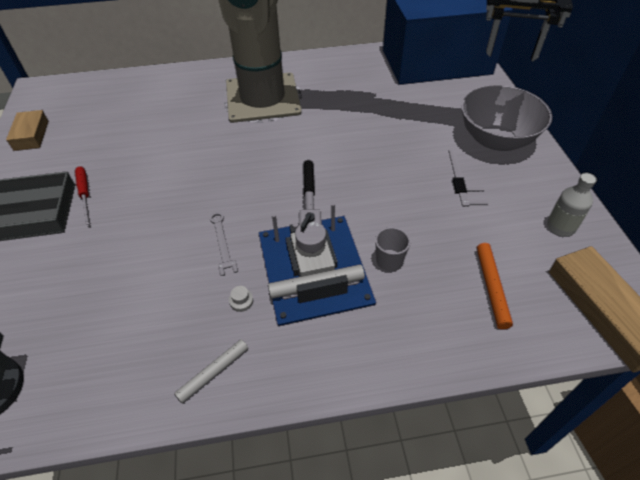

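```bash
python3 - <<'E'
import numpy as np
from h import ray
f=lambda c,z: ray("top",(270+c[0]/4-.4,185+c[1]/4-.4),z)
C=np.array([f(c,12) for c in((52,63),(470,43),(511,550),(74,575))]) # +x+y,+x-y,-x-y,-x+y
print(C.round(1),[np.linalg.norm(C[i]-C[i-1]).round(1) for i in range(4)])
M=np.array([[140,100],[140,-100],[-100,-100],[-100,100]]);mc=M.mean(0);cc=C[:,:2].mean(0)
A=M-mc;B=C[:,:2]-cc;yaw=np.arctan2((A[:,0]*B[:,1]-A[:,1]*B[:,0]).sum(),(A*B).sum())
R=np.array([[np.cos(yaw),-np.sin(yaw)],[np.sin(yaw),np.cos(yaw)]])
o=cc-R@mc;print("yaw",yaw,"bolt",o)
head=f((289,313),95)[:2];print("head",head)
g=np.array([449.7,73.8])
for n,b in(("plate",o),("head",head)):
    v=g-b;print(n,"dist",np.linalg.norm(v),"handle",np.arctan2(-v[1],-v[0])-yaw)
print("pivot",f((279,400),110),"tip",f((332,320),113), "pins",f((147,478),95),f((453,462),95),"expected",[o+R@(90*np.array([-np.cos(a),-np.sin(a)])) for a in(-.8,.8)])
print("pinlocal",[(R.T@(f(c,95)[:2]-o)).round(1) for c in((147,478),(453,462),(341,472))])
E
```

```text
[[748.3 162.   12. ]
 [762.7 -35.4  12. ]
 [525.7 -52.2  12. ]
 [511.1 144.4  12. ]] [np.float64(237.9), np.float64(197.9), np.float64(237.6), np.float64(197.2)]
yaw 0.0727545652748682 bolt [616.97886081  53.24288031]
head [619.17210487  53.90957714]
plate dist 168.53727315589512 handle -0.19503278314880926
head dist 170.63535170278377 handle -0.189587009082072
pivot [581.05495077  58.48686956 110.        ] tip [613.9227622   37.32091587 113.        ] pins [549.48002888 111.62994146  95.        ] [558.39118291 -14.48182397  95.        ] expected [array([549.74809501, 113.07618316]), array([559.13417694, -15.70632236])]
pinlocal [array([-63.1,  63.1]), array([-63.4, -63.3]), array([-64.9, -16.8])]
```

The tube candidates in the top view are the pale one in the clamp (342,229), a smaller pale one (452,160) and an orange one (152,197). The tube meant is the one in the clamp: it is not orange and is the larger of the two pale ones, and the crop shows it on the cradle. The lever pivots at crop (279,400) with its tip at (332,320), which is the tightening side. The plate sizes and pin positions agree to about 2 mm.

```bash
cat >> h.py <<'E'
from workcell import status
from scipy.spatial.transform import Rotation as Ro
B=np.array([617.,53.2]); YAW=.0728
def tool():
    s=status.get_state();q=s["tool_rot"];return s,Ro.from_quat([q[1],q[2],q[3],q[0]])
def plan(goal,xang):   # tool x at world angle xang (rad), tool z straight down
    s,R=tool();x=np.array([np.cos(xang),np.sin(xang),0]);z=np.array([0,0,-1.]);G=Ro.from_matrix(np.c_[x,np.cross(z,x),z])
    print("t",round(s["t"],2),"pos",s["tool_pos"].round(1),"F",s["force"].round(1),"linear",R.inv().apply(np.array(goal)-s["tool_pos"]).round(1),"twist",np.degrees((R.inv()*G).as_rotvec()).round(2))
E
python3 -c "
from h import *
plan([614.3,47,190],np.pi-.12)"
```

```text
t 0.1 pos [246.2 600.9 199.3] F [-0.8  0.4  0.4] linear [-550.7 -373.     9.9] twist [-1.00e-01 -1.00e-02 -1.54e+01]
```

```bash
python3 -m pendant '[{"linear":[-45,-30,0],"twist":[0,0,-4],"fingers":0.5},{"linear":[-90,-61,0],"twist":[0,0,-8],"fingers":0.5},{"linear":[-138,-93,0],"twist":[0,0,-15.4],"fingers":0.5},{"linear":[-184,-125,0],"twist":[0,0,-15.4],"fingers":0.5},{"linear":[-230,-156,0],"twist":[0,0,-15.4],"fingers":0.5},{"linear":[-276,-187,0],"twist":[0,0,-15.4],"fingers":0.5},{"linear":[-322,-218,0],"twist":[0,0,-15.4],"fingers":0.5},{"linear":[-368,-249,0],"twist":[0,0,-15.4],"fingers":0.5},{"linear":[-414,-280,0],"twist":[0,0,-15.4],"fingers":0.5},{"linear":[-460,-311,0],"twist":[0,0,-15.4],"fingers":0.5}]'; python3 -c "
from h import *
plan([614.3,47,190],np.pi-.12)"
```

```text
t: 1.35
tool_pos: [554.8, 137.8, 199.8]
tool_rot: [-0.0, 0.06, 0.998, 0.0]
force: [-0.4, 0.1, -0.4]
grip_width: 0.501
t 1.35 pos [554.8 137.8 199.8] F [-0.4  0.1 -0.4] linear [-70.  -83.    9.8] twist [ 0.   -0.03  0.01]
```

```bash
python3 -m pendant '[{"linear":[-35,-41,5],"twist":[0,0,0],"fingers":0.5},{"linear":[-70,-83,10],"twist":[0,0,0],"fingers":0.5},{"linear":[-70,-83,10],"twist":[0,0,0],"fingers":0.5},{"linear":[-70,-83,10],"twist":[0,0,0],"fingers":0.5}]'; python3 - <<'E'
from h import *
from workcell import capture
import cv2
plan([614.3,47,119.5],np.pi-.12)
p,d=capture("wrist");np.save("pics/w1.npy",d)
s,R=tool();i=camera_info("wrist");T=np.array(i["tool_from_camera"]);K=i["K"]
h=np.array([.9928,-.1197,0]);n=np.array([.1197,.9928,0]);P=np.array([581.3,57.6,0])
im=p[:,:,::-1].copy()
def mark(w,c):
    c3=T[:3,:3].T@(R.inv().apply(w-s["tool_pos"])-T[:3,3]);u=K@c3;u=(u[:2]/u[2]).round().astype(int);cv2.circle(im,tuple(map(int,u)),3,c,-1);print(u)
mark(P+[0,0,115],(0,0,255))
l=.95
mark(P+40*np.array([np.cos(-.57),np.sin(-.57),0])+[0,0,115],(0,255,0))
mark(np.array([617,53.2,95]),(255,0,255)); mark(np.array([449.7,73.8,96]),(0,255,255))
cv2.imwrite("pics/w1.png",im)
E
```

```text
t: 1.85
tool_pos: [613.0, 49.3, 189.5]
tool_rot: [-0.001, 0.06, 0.998, 0.0]
force: [-0.1, 0.5, -0.3]
grip_width: 0.501
t 1.85 pos [613.   49.3 189.5] F [-0.1  0.5 -0.3] linear [-1.7 -2.2 70. ] twist [ 0.04 -0.09  0.01]
[334 203]
[309 252]
[333 245]
[335  -6]
```

View pics/w1.png

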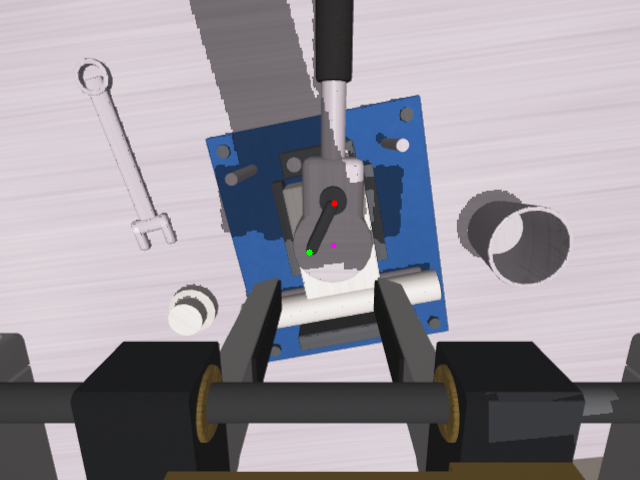

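The wrist view puts my pivot mark (334,203) on the lever pivot and my tip mark (309,252) on the tab's end, so the localisation holds. Next I descend to straddle the lever.

```bash
python3 -m pendant '[{"linear":[-1,-2,35],"twist":[0,0,0],"fingers":0.5},{"linear":[-1,-2,60],"twist":[0,0,0],"fingers":0.5},{"linear":[-1,-2,70],"twist":[0,0,0],"fingers":0.5},{"linear":[-1,-2,70],"twist":[0,0,0],"fingers":0.5},{"linear":[-1,-2,70],"twist":[0,0,0],"fingers":0.5}]'; python3 -c "
from h import *
plan([614.3,47,119.5],np.pi-.12)"
```

```text
t: 2.52
tool_pos: [615.2, 47.1, 121.2]
tool_rot: [0.001, 0.06, 0.998, 0.0]
force: [-1.4, -0.5, 0.5]
grip_width: 0.503
t 2.52 pos [615.2  47.1 121.2] F [-1.4 -0.5  0.5] linear [ 0.9 -0.2  1.7] twist [0.04 0.11 0.04]
```

```bash
python3 -m pendant '[{"linear":[1,3,1],"twist":[0,0,0],"fingers":0.5},{"linear":[1,6,1],"twist":[0,0,0],"fingers":0.5},{"linear":[1,9,1],"twist":[0,0,0],"fingers":0.5},{"linear":[1,11,1],"twist":[0,0,0],"fingers":0.5},{"linear":[1,13,1],"twist":[0,0,0],"fingers":0.5},{"linear":[1,15,1],"twist":[0,0,0],"fingers":0.5}]'; python3 -m pendant '[{"linear":[0,2,0],"twist":[0,0,0],"fingers":0.5},{"linear":[0,4,0],"twist":[0,0,0],"fingers":0.5},{"linear":[0,6,0],"twist":[0,0,0],"fingers":0.5}]'
```

```text
t: 3.28
tool_pos: [615.3, 61.5, 119.0]
tool_rot: [-0.0, 0.06, 0.998, -0.0]
force: [-0.1, -0.1, 0.4]
grip_width: 0.498
t: 3.65
tool_pos: [616.0, 67.5, 119.1]
tool_rot: [0.0, 0.06, 0.998, 0.0]
force: [-0.7, -0.1, -0.6]
grip_width: 0.498
```

```bash
python3 - <<'E'
from h import *
from workcell import capture
import cv2
s=status.get_state();print(s["force"],s["moment"],s["joint_efforts"].round(2))
p,d=capture("wrist");np.save("pics/w2.npy",d)
cv2.imwrite("pics/w2.png",cv2.resize(p[140:340,220:440,::-1],None,fx=3,fy=3))
E
```

```text
[-0.73653732 -0.11688735 -0.60745041] [ 0.003963   -0.04106733 -0.02277752] [ 1.400e-01 -5.433e+01  5.800e-01 -1.558e+01  1.000e-02  7.000e-02
  2.000e-02]
```

View pics/w2.png

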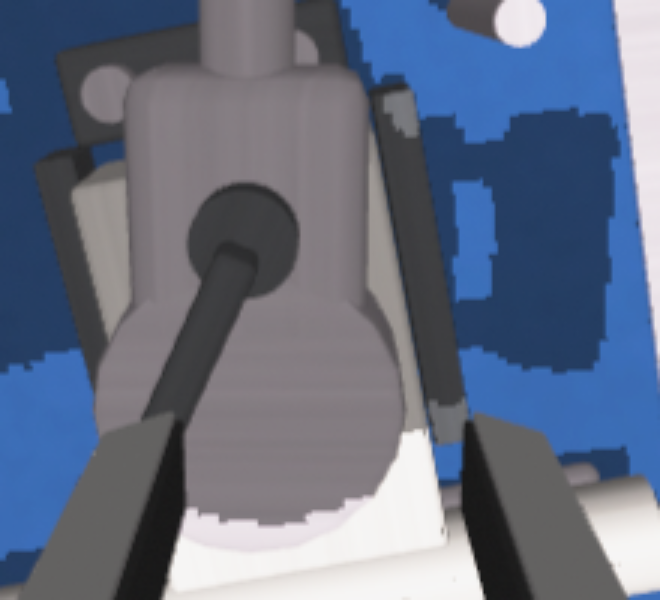

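```bash
python3 - <<'E'
from h import *
d=np.load("pics/w2.npy");i=camera_info("wrist");T=np.array(i["tool_from_camera"]);K=i["K"]
s,R=tool()
def px(c,r):
    u,v=220+c/3,140+r/3;z=d[int(round(v)),int(round(u))];t=T[:3,:3]@(np.linalg.solve(K,[u,v,1])*z)+T[:3,3]
    print((c,r),"tool",t.round(1),"world",(R.apply(t)+s["tool_pos"]).round(1))
for q in((232,250),(205,325),(180,385),(165,405),(172,420),(160,430),(140,440),(120,480),(480,440),(500,430),(250,450),(180,600-20)):px(*q)
for t in([8,-23.5,19],[8,-36,19],[8,23.5,19],[-8,-23.5,19]):
    c=T[:3,:3].T@(np.array(t)-T[:3,3]);u=K@c;u=u[:2]/u[2];print(t,((u-[220,140])*3).round())
E
```

```text
(232, 250) tool [ 33.1 -16.7   7.2] world [581.2  55.4 111.8]
(205, 325) tool [ 20.6 -21.3   3.7] world [593.1  49.3 115.4]
(180, 385) tool [  9.9 -25.9   2.6] world [603.1  43.5 116.4]
(165, 405) tool [  6.3 -28.6   2.3] world [606.3  40.4 116.7]
(172, 420) tool [  8.2 -25.8  -9.7] world [604.8  43.3 128.7]
(160, 430) tool [  8.4 -27.2 -14.5] world [604.5  42.1 133.5]
(140, 440) tool [  8.5 -29.7 -18.9] world [604.   39.5 137.9]
(120, 480) tool [  8.5 -30.3 -33.8] world [604.   38.9 152.8]
(480, 440) tool [  7.6  24.  -16.9] world [611.3  92.8 135.9]
(500, 430) tool [  8.3  27.5 -14.5] world [611.   96.3 133.5]
(250, 450) tool [-10.5 -15.2  21.8] world [624.6  51.7  97.2]
(180, 580) tool [-63.7 -36.   66.3] world [675.   24.7  52.7]
[8, -23.5, 19] [203. 365.]
[8, -36, 19] [137. 365.]
[8, 23.5, 19] [452. 365.]
[-8, -23.5, 19] [206. 444.]
```

```bash
python3 - <<'E'
from h import *
d=np.load("pics/w2.npy");i=camera_info("wrist");T=np.array(i["tool_from_camera"]);K=i["K"]
v,u=np.mgrid[:480,:640];c=np.stack([u,v,np.ones_like(u)],-1)@np.linalg.inv(K).T*d[...,None];t=c@T[:3,:3].T+T[:3,3]
for sgn in(1,-1):
    m=(np.abs(t[...,0])<12)&(sgn*t[...,1]>20)&(sgn*t[...,1]<42)&(d>0)&(t[...,2]<30)
    h,e=np.histogram(t[m][:,2],np.arange(-100,32,6));print(sgn,list(zip(e.astype(int),h)))
    f=m&(t[...,2]<-5);k=np.argsort(t[f][:,2])[-6:];print(t[f][k].round(1),np.c_[u[f],v[f]][k])
E
```

```text
1 [(np.int64(-100), np.int64(177)), (np.int64(-94), np.int64(186)), (np.int64(-88), np.int64(342)), (np.int64(-82), np.int64(474)), (np.int64(-76), np.int64(504)), (np.int64(-70), np.int64(438)), (np.int64(-64), np.int64(401)), (np.int64(-58), np.int64(360)), (np.int64(-52), np.int64(308)), (np.int64(-46), np.int64(275)), (np.int64(-40), np.int64(251)), (np.int64(-34), np.int64(227)), (np.int64(-28), np.int64(203)), (np.int64(-22), np.int64(172)), (np.int64(-16), np.int64(144)), (np.int64(-10), np.int64(47)), (np.int64(-4), np.int64(0)), (np.int64(2), np.int64(0)), (np.int64(8), np.int64(0)), (np.int64(14), np.int64(0)), (np.int64(20), np.int64(0))]
[[ 8.2 24.8 -7.1]
 [ 6.6 23.9 -7. ]
 [ 8.2 25.8 -6.9]
 [ 2.8 22.5 -6.9]
 [ 6.5 23.4 -6.9]
 [ 3.8 22.5 -6.8]] [[379 278]
 [377 281]
 [381 278]
 [374 288]
 [376 281]
 [374 286]]
-1 [(np.int64(-100), np.int64(185)), (np.int64(-94), np.int64(173)), (np.int64(-88), np.int64(348)), (np.int64(-82), np.int64(484)), (np.int64(-76), np.int64(501)), (np.int64(-70), np.int64(439)), (np.int64(-64), np.int64(409)), (np.int64(-58), np.int64(346)), (np.int64(-52), np.int64(311)), (np.int64(-46), np.int64(281)), (np.int64(-40), np.int64(243)), (np.int64(-34), np.int64(220)), (np.int64(-28), np.int64(204)), (np.int64(-22), np.int64(185)), (np.int64(-16), np.int64(148)), (np.int64(-10), np.int64(43)), (np.int64(-4), np.int64(12)), (np.int64(2), np.int64(244)), (np.int64(8), np.int64(3)), (np.int64(14), np.int64(2)), (np.int64(20), np.int64(741))]
[[  8.2 -27.9  -6.9]
 [  8.2 -27.4  -6.9]
 [ -0.  -24.7  -6.7]
 [  2.7 -24.6  -6.6]
 [ -0.7 -24.7  -6.4]
 [  3.7 -24.6  -6.3]] [[274 278]
 [275 278]
 [281 293]
 [281 288]
 [281 294]
 [281 286]]
```

The depth image shows the fingertips ending at tool z ≈ -7, not +19, so they hang about 11 mm above the lever top. That agrees with the missing contact force. I'll take the tip as TCP z + 7, back off, and descend about 25 mm under guard.

```bash
python3 -m pendant '[{"linear":[0,-9,0],"twist":[0,0,0],"fingers":0.5},{"linear":[0,-19,0],"twist":[0,0,0],"fingers":0.5},{"linear":[0,-19,0],"twist":[0,0,0],"fingers":0.5},{"linear":[0,-19,6],"twist":[0,0,0],"fingers":0.5},{"linear":[0,-19,12],"twist":[0,0,0],"fingers":0.5},{"linear":[0,-19,16],"twist":[0,0,0],"fingers":0.5},{"linear":[0,-19,16],"twist":[0,0,0],"fingers":0.5}]'; python3 -m pendant '[{"linear":[0,0,3],"twist":[0,0,0],"fingers":0.5},{"linear":[0,0,6],"twist":[0,0,0],"fingers":0.5},{"linear":[0,0,8],"twist":[0,0,0],"fingers":0.5},{"linear":[0,0,8],"twist":[0,0,0],"fingers":0.5}]'; python3 - <<'E'
from h import *
from workcell import capture
import cv2
p,d=capture("wrist");np.save("pics/w3.npy",d)
cv2.imwrite("pics/w3.png",cv2.resize(p[140:340,220:440,::-1],None,fx=3,fy=3))
E
```

```text
t: 4.58
tool_pos: [613.3, 48.8, 102.5]
tool_rot: [-0.001, 0.06, 0.998, -0.0]
force: [0.1, -0.8, 0.2]
grip_width: 0.496
t: 5.08
tool_pos: [613.6, 48.5, 94.9]
tool_rot: [-0.0, 0.06, 0.998, -0.0]
force: [-0.2, -0.4, 0.4]
grip_width: 0.505
```

View pics/w3.png

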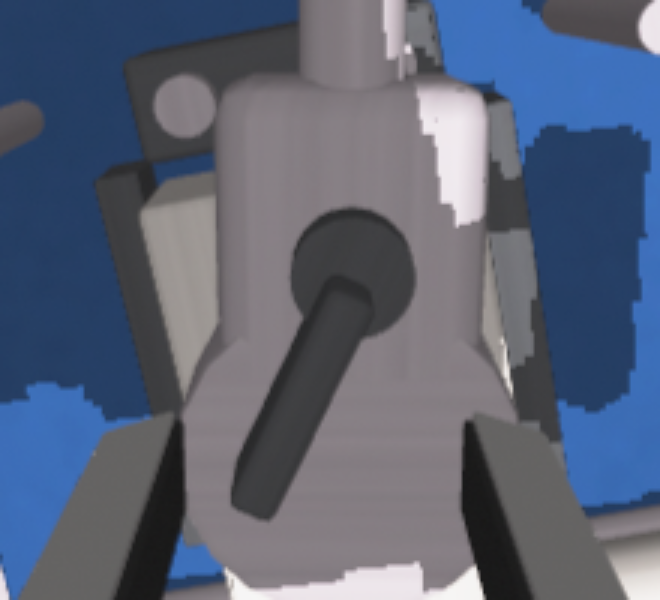

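The picture shows the fingers straddling the lever at crop (255,500), pads at columns 185 and 465. I'll push it left.

```bash
python3 -m pendant '[{"linear":[0,3,1],"twist":[0,0,0],"fingers":0.5},{"linear":[0,6,1],"twist":[0,0,0],"fingers":0.5},{"linear":[0,8,1],"twist":[0,0,0],"fingers":0.5},{"linear":[0,10,1],"twist":[0,0,0],"fingers":0.5},{"linear":[0,12,1],"twist":[0,0,0],"fingers":0.5}]'; python3 -m pendant '[{"linear":[0,2,0],"twist":[0,0,0],"fingers":0.5},{"linear":[0,4,0],"twist":[0,0,0],"fingers":0.5},{"linear":[0,6,0],"twist":[0,0,0],"fingers":0.5}]'; python3 -m pendant '[{"linear":[0,2,0],"twist":[0,0,0],"fingers":0.5},{"linear":[0,4,0],"twist":[0,0,0],"fingers":0.5},{"linear":[0,6,0],"twist":[0,0,0],"fingers":0.5}]'
```

```text
t: 5.75
tool_pos: [616.0, 59.2, 94.2]
tool_rot: [0.001, 0.06, 0.998, -0.001]
force: [2.5, -3.8, -1.3]
grip_width: 0.499
t: 6.12
tool_pos: [616.1, 66.5, 94.2]
tool_rot: [0.0, 0.06, 0.998, 0.0]
force: [1.4, -3.6, 0.2]
grip_width: 0.499
t: 6.5
tool_pos: [616.6, 72.4, 94.1]
tool_rot: [-0.0, 0.06, 0.998, -0.0]
force: [2.2, -4.5, 1.1]
grip_width: 0.501
```

```bash
python3 -m pendant '[{"linear":[0,2,0],"twist":[0,0,0],"fingers":0.5},{"linear":[0,4,0],"twist":[0,0,0],"fingers":0.5},{"linear":[0,6,0],"twist":[0,0,0],"fingers":0.5},{"linear":[0,8,0],"twist":[0,0,0],"fingers":0.5}]'; python3 -m pendant '[{"linear":[0,1,0],"twist":[0,0,0],"fingers":0.5},{"linear":[0,2,0],"twist":[0,0,0],"fingers":0.5}]';
```

```text
t: 7.0
tool_pos: [617.5, 79.6, 94.0]
tool_rot: [-0.0, 0.06, 0.998, -0.0]
force: [2.0, -5.0, -0.1]
grip_width: 0.5
t: 7.25
tool_pos: [617.5, 81.0, 94.0]
tool_rot: [-0.0, 0.06, 0.998, -0.001]
force: [1.7, -6.4, 1.0]
grip_width: 0.501
```

```bash
for i in 1 2 3; do :; done; python3 -m pendant '[{"linear":[0,1,0],"twist":[0,0,0],"fingers":0.5}]'; python3 -m pendant '[{"linear":[0,1,0],"twist":[0,0,0],"fingers":0.5}]'; python3 - <<'E'
from h import *
from workcell import capture
import cv2
p,d=capture("wrist");np.save("pics/w4.npy",d)
cv2.imwrite("pics/w4.png",cv2.resize(p[140:340,220:440,::-1],None,fx=3,fy=3))
E
```

```text
t: 7.38
tool_pos: [617.5, 81.7, 93.9]
tool_rot: [-0.0, 0.06, 0.998, -0.001]
force: [2.3, -6.7, 1.5]
grip_width: 0.499
t: 7.5
tool_pos: [617.5, 82.6, 93.9]
tool_rot: [-0.001, 0.06, 0.998, -0.001]
force: [1.0, -6.2, 1.6]
grip_width: 0.499
```

View pics/w4.png

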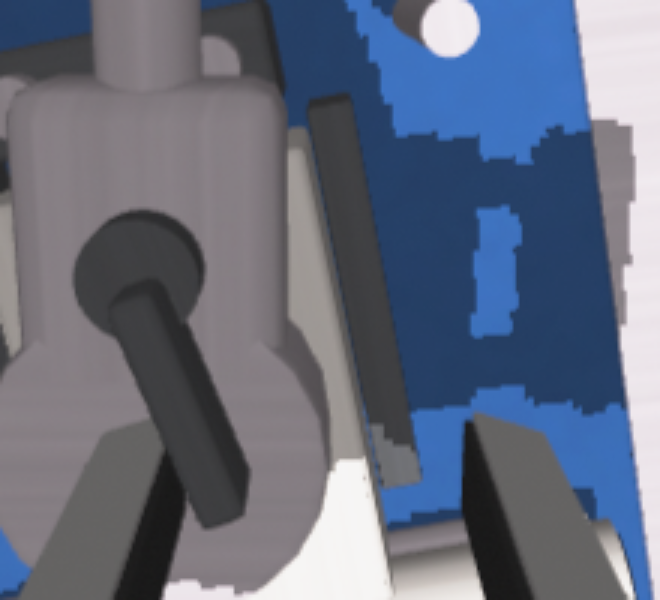

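The lever now leans left, from (135,300) to (225,515), at about +0.43 rad. I'll press a little further until the stop is felt.

```bash
python3 -m pendant '[{"linear":[0,1,0],"twist":[0,0,0],"fingers":0.5}]'; python3 -m pendant '[{"linear":[0,1,0],"twist":[0,0,0],"fingers":0.5}]'
```

```text
t: 7.68
tool_pos: [617.5, 83.4, 93.9]
tool_rot: [-0.001, 0.06, 0.998, -0.001]
force: [1.1, -6.0, 1.1]
grip_width: 0.5
t: 7.8
tool_pos: [617.3, 84.3, 93.9]
tool_rot: [-0.001, 0.06, 0.998, -0.001]
force: [0.1, -6.8, 1.8]
grip_width: 0.506
```

```bash
python3 -m pendant '[{"linear":[0,1,0],"twist":[0,0,0],"fingers":0.5}]'; python3 -m pendant '[{"linear":[0,0,0],"twist":[0,0,0],"fingers":0.5}]'; python3 - <<'E'
from h import *
from workcell import capture
import cv2
p,d=capture("wrist");np.save("pics/w5.npy",d);cv2.imwrite("pics/w5.png",p[:,:,::-1])
i=camera_info("wrist");T=np.array(i["tool_from_camera"]);K=i["K"]
v,u=np.mgrid[:480,:640];s,R=tool()
w=R.apply(((np.stack([u,v,np.ones_like(u)],-1)@np.linalg.inv(K).T*d[...,None])@T[:3,:3].T+T[:3,3]).reshape(-1,3))+s["tool_pos"]
import sys
for nm in("w5",):
    m=(w[:,2]>109)&(w[:,2]<121)&(np.abs(w[:,0]-600)<35)&(np.abs(w[:,1]-55)<40)
    q=w[m];h=np.array([.9928,-.1197,0]);n=np.array([.1197,.9928,0]);P=np.array([581.3,57.6,0])
    X=(q-P)@h;Y=(q-P)@n;k=(X>10)&(q[:,2]>112);f=np.polyfit(X[k],Y[k],1);print(k.sum(),"lever angle est",np.arctan(f[0]),X.max(),f)
E
```

```text
t: 7.92
tool_pos: [617.3, 85.2, 93.8]
tool_rot: [-0.001, 0.06, 0.998, -0.001]
force: [0.7, -6.6, 1.5]
grip_width: 0.502
t: 8.05
tool_pos: [617.2, 85.4, 93.9]
tool_rot: [-0.001, 0.06, 0.998, -0.001]
force: [0.1, -6.9, 2.4]
grip_width: 0.5
1319 lever angle est 0.33324294865606036 41.7052309622267 [0.34615233 0.57036169]
```

```bash
python3 -m pendant '[{"linear":[0,1,0],"twist":[0,0,0],"fingers":0.5}]'; python3 -m pendant '[{"linear":[0,1,0],"twist":[0,0,0],"fingers":0.5}]'; python3 - <<'E'
from h import *
import cv2
a=cv2.imread("pics/w5.png");
# head/handle direction check: handle bar depth fit
for nm in("w3","w5"):
    pass
i=camera_info("wrist");T=np.array(i["tool_from_camera"]);K=i["K"];s,R=tool();d=np.load("pics/w5.npy")
v,u=np.mgrid[:480,:640]
w=R.apply(((np.stack([u,v,np.ones_like(u)],-1)@np.linalg.inv(K).T*d[...,None])@T[:3,:3].T+T[:3,3]).reshape(-1,3))+np.array([617.2,85.4,93.9])
m=(w[:,2]>75)&(w[:,2]<100)&(w[:,0]<570)&(w[:,0]>480)&(np.abs(w[:,1]-66)<25);q=w[m];f=np.polyfit(q[:,0],q[:,1],1);print("handle world ang",np.arctan(f[0]),m.sum())
E
```

```text
t: 8.22
tool_pos: [617.1, 86.0, 93.8]
tool_rot: [-0.001, 0.06, 0.998, -0.002]
force: [-0.7, -7.2, 2.2]
grip_width: 0.499
t: 8.35
tool_pos: [617.1, 86.3, 93.8]
tool_rot: [-0.002, 0.061, 0.998, -0.002]
force: [0.6, -9.1, 2.8]
grip_width: 0.498
handle world ang -0.11217800101462876 10566
```

```bash
python3 -m pendant '[{"linear":[0,1,0],"twist":[0,0,0],"fingers":0.5}]'; python3 -m pendant '[{"linear":[0,0.7,0],"twist":[0,0,0],"fingers":0.5}]';python3 -m pendant '[{"linear":[0,0,0],"twist":[0,0,0],"fingers":0.5}]'
```

```text
t: 8.48
tool_pos: [617.1, 86.4, 93.7]
tool_rot: [-0.002, 0.061, 0.998, -0.003]
force: [-0.1, -10.5, 2.6]
grip_width: 0.5
t: 8.6
tool_pos: [617.1, 86.4, 93.7]
tool_rot: [-0.002, 0.061, 0.998, -0.003]
force: [-0.9, -10.9, 3.2]
grip_width: 0.507
t: 8.72
tool_pos: [617.1, 86.4, 93.7]
tool_rot: [-0.002, 0.061, 0.998, -0.003]
force: [0.2, -10.1, 3.2]
grip_width: 0.501
```

The lever is on its stop: the motion ceased and the force held at about 10.5 N. I'll release it and go to the handle.

```bash
python3 -m pendant '[{"linear":[0,-6,0],"twist":[0,0,0],"fingers":0.5},{"linear":[0,-16,0],"twist":[0,0,0],"fingers":0.5},{"linear":[0,-16,-20],"twist":[0,0,0],"fingers":0.5},{"linear":[0,-16,-40],"twist":[0,0,0],"fingers":0.5},{"linear":[40,-16,-42],"twist":[0,0,0],"fingers":0.4},{"linear":[85,-12,-42],"twist":[0,0,0],"fingers":0.4},{"linear":[130,-12,-42],"twist":[0,0,0],"fingers":0.4},{"linear":[165,-12,-42],"twist":[0,0,0],"fingers":0.4},{"linear":[165,-12,-42],"twist":[0,0,0],"fingers":0.4},{"linear":[165,-12,-42],"twist":[0,0,0],"fingers":0.4}]'; python3 - <<'E'
from h import *
from workcell import capture
import cv2
p,d=capture("wrist");cv2.imwrite("pics/w6.png",p[:,:,::-1])
s,R=tool();a=-.115
i=camera_info("wrist");T=np.array(i["tool_from_camera"]);K=i["K"]
v,u=np.mgrid[:480,:640]
w=R.apply(((np.stack([u,v,np.ones_like(u)],-1)@np.linalg.inv(K).T*d[...,None])@T[:3,:3].T+T[:3,3]).reshape(-1,3))+s["tool_pos"]
m=(w[:,2]>85)&(w[:,2]<100)&(w[:,0]<560)&(w[:,0]>410)&(np.abs(w[:,1]-66)<40);q=w[m];f=np.polyfit(q[:,0],q[:,1],1);a=np.arctan(f[0]);print("handle ang",a,"y at 450",np.polyval(f,450),m.sum(),np.percentile(q[:,2],90))
plan(list(B-168*np.array([np.cos(a),np.sin(a)]))+[65],np.pi+a)
E
```

```text
t: 9.98
tool_pos: [454.5, 99.5, 136.3]
tool_rot: [0.001, 0.06, 0.998, 0.001]
force: [0.4, -0.6, 0.7]
grip_width: 0.403
handle ang -0.09912920679519295 y at 450 74.38803655300296 5282 96.75498103139775
t 10.03 pos [454.9  99.2 136.2] F [0.5 0.5 0.3] linear [  1.6 -29.9  71.2] twist [ 0.05  0.07 -1.2 ]
```

View pics/w6.png

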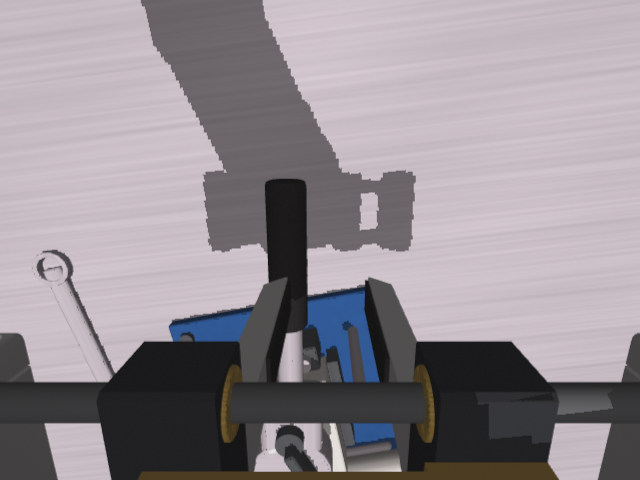

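```bash
python3 -m pendant '[{"linear":[2,-12,0],"twist":[0,0,0],"fingers":0.4},{"linear":[2,-25.6,0],"twist":[0,0,0],"fingers":0.4},{"linear":[2,-25.6,0],"twist":[0,0,0],"fingers":0.4},{"linear":[2,-25.6,0],"twist":[0,0,0],"fingers":0.4},{"linear":[2,-25.6,18],"twist":[0,0,0],"fingers":0.4},{"linear":[2,-25.6,36],"twist":[0,0,0],"fingers":0.4},{"linear":[2,-25.6,44],"twist":[0,0,0],"fingers":0.4}]';python3 -m pendant '[{"linear":[0,0,2],"twist":[0,0,0],"fingers":0.4},{"linear":[0,0,6],"twist":[0,0,0],"fingers":0.4}]'; python3 -c "
from h import *
plan([450.2,74,65],np.pi-.124)"
```

```text
t: 10.9
tool_pos: [448.2, 74.0, 91.3]
tool_rot: [-0.001, 0.06, 0.998, -0.0]
force: [0.6, -0.6, -0.6]
grip_width: 0.398
t: 11.15
tool_pos: [449.0, 73.8, 86.4]
tool_rot: [0.001, 0.06, 0.998, 0.0]
force: [-0.5, -0.0, 0.2]
grip_width: 0.403
t 11.15 pos [449.   73.8  86.4] F [-0.5 -0.   0.2] linear [-1.1  0.3 21.4] twist [0.02 0.06 0.24]
```

```bash
python3 -m pendant '[{"linear":[0,0,6],"twist":[0,0,0],"fingers":0.4},{"linear":[0,0,12],"twist":[0,0,0],"fingers":0.4},{"linear":[0,0,18],"twist":[0,0,0],"fingers":0.4},{"linear":[0,0,18],"twist":[0,0,0],"fingers":0.4}]';python3 -m pendant '[{"linear":[0,4,0],"twist":[0,0,1.4],"fingers":0.4},{"linear":[-0.2,8.4,0],"twist":[0,0,2.86],"fingers":0.4},{"linear":[-0.4,12.5,0],"twist":[0,0,4.2],"fingers":0.4}]';python3 -m pendant '[{"linear":[-0.1,4,0],"twist":[0,0,1.4],"fingers":0.4},{"linear":[-0.2,8.4,0],"twist":[0,0,2.86],"fingers":0.4}]'
```

```text
t: 11.65
tool_pos: [448.1, 73.5, 67.5]
tool_rot: [-0.001, 0.06, 0.998, -0.0]
force: [-0.4, 0.7, 0.3]
grip_width: 0.4
t: 12.02
tool_pos: [450.5, 85.7, 68.2]
tool_rot: [0.0, 0.097, 0.995, -0.0]
force: [0.4, -2.6, 0.5]
grip_width: 0.399
t: 12.28
tool_pos: [452.4, 94.3, 68.1]
tool_rot: [0.0, 0.122, 0.993, -0.0]
force: [0.2, -2.9, -0.1]
grip_width: 0.4
```

```bash
python3 -m pendant '[{"linear":[-0.2,8.4,0],"twist":[0,0,2.86],"fingers":0.4},{"linear":[-0.8,16.8,0],"twist":[0,0,5.73],"fingers":0.4},{"linear":[-1.9,25.1,0],"twist":[0,0,8.59],"fingers":0.4},{"linear":[-3.3,33.4,0],"twist":[0,0,11.46],"fingers":0.4},{"linear":[-5.2,41.6,0],"twist":[0,0,14.32],"fingers":0.4}]'; python3 -m pendant '[{"linear":[-0.1,4,0],"twist":[0,0,1.4],"fingers":0.4}]'; python3 -c "
from h import *
s,R=tool();p=s['tool_pos'];v=B-p[:2];print(np.linalg.norm(v),np.arctan2(v[1],v[0]))"
```

```text
t: 12.9
tool_pos: [467.5, 133.8, 68.1]
tool_rot: [0.0, 0.245, 0.969, 0.0]
force: [-0.8, -2.0, 0.2]
grip_width: 0.398
t: 13.02
tool_pos: [469.5, 137.5, 68.1]
tool_rot: [0.0, 0.256, 0.967, 0.0]
force: [-0.6, -1.7, 0.7]
grip_width: 0.399
169.90583875266796 -0.5189451792593143
```

```bash
python3 -m pendant '[{"linear":[-0.2,-8.4,0],"twist":[0,0,-2.86],"fingers":0.4},{"linear":[-0.6,-14,0],"twist":[0,0,-4.8],"fingers":0.4},{"linear":[-1.2,-20.1,0],"twist":[0,0,-6.88],"fingers":0.4},{"linear":[-2.2,-26.8,0],"twist":[0,0,-9.17],"fingers":0.4},{"linear":[-3.3,-33.4,0],"twist":[0,0,-11.46],"fingers":0.4},{"linear":[-4.8,-39.9,0],"twist":[0,0,-13.75],"fingers":0.4},{"linear":[-6.6,-46.4,0],"twist":[0,0,-16.04],"fingers":0.4}]'; python3 -m pendant '[{"linear":[-0.1,-6.7,0],"twist":[0,0,-2.29],"fingers":0.4},{"linear":[-0.5,-13.4,0],"twist":[0,0,-4.58],"fingers":0.4},{"linear":[-1.2,-20.1,0],"twist":[0,0,-6.88],"fingers":0.4},{"linear":[-2.2,-26.8,0],"twist":[0,0,-9.17],"fingers":0.4},{"linear":[-3.3,-33.4,0],"twist":[0,0,-11.46],"fingers":0.4}]';  python3 -c "
from h import *
s,R=tool();p=s['tool_pos'];v=B-p[:2];print(np.linalg.norm(v),np.arctan2(v[1],v[0]))"
```

```text
t: 13.9
tool_pos: [451.7, 92.7, 68.1]
tool_rot: [-0.0, 0.117, 0.993, -0.0]
force: [-1.5, 2.4, 0.4]
grip_width: 0.401
t: 14.52
tool_pos: [447.3, 59.4, 68.0]
tool_rot: [-0.0, 0.018, 1.0, -0.0]
force: [-1.8, 2.1, 0.2]
grip_width: 0.401
169.8394149171084 -0.03671809137786179
```

```bash
A='[{"linear":[-0.1,-6.7,0],"twist":[0,0,-2.29],"fingers":0.4},{"linear":[-0.5,-13.4,0],"twist":[0,0,-4.58],"fingers":0.4},{"linear":[-1.2,-20.1,0],"twist":[0,0,-6.88],"fingers":0.4},{"linear":[-2.2,-26.8,0],"twist":[0,0,-9.17],"fingers":0.4},{"linear":[-3.3,-33.4,0],"twist":[0,0,-11.46],"fingers":0.4}]'; true; python3 -m pendant '[{"linear":[-0.1,-6.7,0],"twist":[0,0,-2.29],"fingers":0.4},{"linear":[-0.5,-13.4,0],"twist":[0,0,-4.58],"fingers":0.4},{"linear":[-1.2,-20.1,0],"twist":[0,0,-6.88],"fingers":0.4},{"linear":[-2.2,-26.8,0],"twist":[0,0,-9.17],"fingers":0.4},{"linear":[-3.3,-33.4,0],"twist":[0,0,-11.46],"fingers":0.4}]'; python3 -m pendant '[{"linear":[-0.1,-6.7,0],"twist":[0,0,-2.29],"fingers":0.4},{"linear":[-0.5,-13.4,0],"twist":[0,0,-4.58],"fingers":0.4},{"linear":[-1.2,-20.1,0],"twist":[0,0,-6.88],"fingers":0.4},{"linear":[-2.2,-26.8,0],"twist":[0,0,-9.17],"fingers":0.4},{"linear":[-3.3,-33.4,0],"twist":[0,0,-11.46],"fingers":0.4}]';python3 -m pendant '[{"linear":[-0.1,-6.7,0],"twist":[0,0,-2.29],"fingers":0.4},{"linear":[-0.5,-13.4,0],"twist":[0,0,-4.58],"fingers":0.4},{"linear":[-1.2,-20.1,0],"twist":[0,0,-6.88],"fingers":0.4},{"linear":[-2.2,-26.8,0],"twist":[0,0,-9.17],"fingers":0.4}]';  python3 -c "
from h import *
s,R=tool();p=s['tool_pos'];v=B-p[:2];print(np.linalg.norm(v),np.arctan2(v[1],v[0]))"
```

```text
t: 15.15
tool_pos: [449.2, 27.9, 68.0]
tool_rot: [-0.0, -0.083, 0.997, 0.001]
force: [-1.6, 7.9, -0.6]
grip_width: 0.404
t: 15.78
tool_pos: [457.3, -4.6, 67.9]
tool_rot: [-0.0, -0.182, 0.983, 0.001]
force: [-3.7, 6.5, 0.6]
grip_width: 0.396
t: 16.27
tool_pos: [468.4, -29.0, 67.9]
tool_rot: [-0.001, -0.26, 0.966, 0.001]
force: [-4.1, 6.1, 2.9]
grip_width: 0.398
169.85924281201622 0.505444536358529
```

```bash
python3 -m pendant '[{"linear":[-0.1,-6.7,0],"twist":[0,0,-2.29],"fingers":0.4},{"linear":[-0.5,-13.4,0],"twist":[0,0,-4.58],"fingers":0.4},{"linear":[-1.2,-20.1,0],"twist":[0,0,-6.88],"fingers":0.4},{"linear":[-1.9,-25.1,0],"twist":[0,0,-8.59],"fingers":0.4}]';  python3 - <<'E'
from h import *
from workcell import capture
import cv2
s,R=tool();p=s['tool_pos'];v=B-p[:2];print(np.linalg.norm(v),np.arctan2(v[1],v[0]))
p,d=capture("top");cv2.imwrite("pics/top2.png",cv2.resize(p[185:335,270:410,::-1],None,fx=4,fy=4,interpolation=cv2.INTER_CUBIC))
E
```

```text
t: 16.77
tool_pos: [482.2, -50.1, 67.9]
tool_rot: [-0.001, -0.331, 0.944, 0.001]
force: [-4.2, 5.4, 4.3]
grip_width: 0.4
169.86488784520427 0.6537498764582134
```

View pics/top2.png

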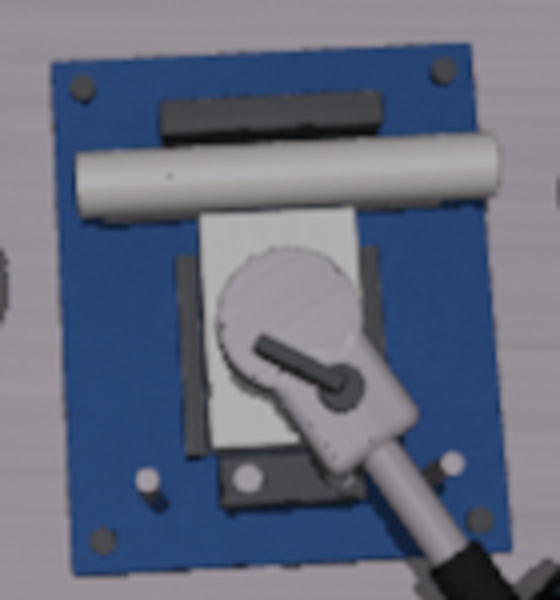

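The top view shows the jaw's front edge at crop row 213, where it was about 204, so it has moved roughly 4 mm. The lever still sits on the loosening side. I'll ratchet back now.

```bash
python3 -m pendant '[{"linear":[-0.3,10.1,0],"twist":[0,0,3.44],"fingers":0.4},{"linear":[-1.2,20.2,0],"twist":[0,0,6.88],"fingers":0.4},{"linear":[-2.7,30.3,0],"twist":[0,0,10.3],"fingers":0.4},{"linear":[-4.8,40.2,0],"twist":[0,0,13.75],"fingers":0.4},{"linear":[-7.5,49.9,0],"twist":[0,0,17.19],"fingers":0.4},{"linear":[-10.8,59.5,0],"twist":[0,0,20.6],"fingers":0.4},{"linear":[-14.7,68.9,0],"twist":[0,0,24.06],"fingers":0.4},{"linear":[-19.1,78,0],"twist":[0,0,27.5],"fingers":0.4},{"linear":[-24.1,86.9,0],"twist":[0,0,30.9],"fingers":0.4},{"linear":[-29.5,95.4,0],"twist":[0,0,34.4],"fingers":0.4}]';python3 -m pendant '[{"linear":[-0.3,10.1,0],"twist":[0,0,3.44],"fingers":0.4},{"linear":[-1.2,20.2,0],"twist":[0,0,6.88],"fingers":0.4},{"linear":[-2.7,30.3,0],"twist":[0,0,10.3],"fingers":0.4},{"linear":[-4.8,40.2,0],"twist":[0,0,13.75],"fingers":0.4},{"linear":[-7.5,49.9,0],"twist":[0,0,17.19],"fingers":0.4},{"linear":[-10.8,59.5,0],"twist":[0,0,20.6],"fingers":0.4},{"linear":[-14.7,68.9,0],"twist":[0,0,24.06],"fingers":0.4},{"linear":[-19.1,78,0],"twist":[0,0,27.5],"fingers":0.4}]'; python3 -c "
from h import *
s,R=tool();p=s['tool_pos'];v=B-p[:2];print(np.linalg.norm(v),np.arctan2(v[1],v[0]))"
```

```text
t: 18.08
tool_pos: [448.1, 40.4, 68.1]
tool_rot: [0.0, -0.035, 0.999, -0.001]
force: [-0.6, -1.6, -0.7]
grip_width: 0.402
t: 19.08
tool_pos: [461.3, 119.4, 68.1]
tool_rot: [0.0, 0.204, 0.979, -0.001]
force: [-0.5, -1.9, 0.2]
grip_width: 0.4
169.17108339572408 -0.4023203744510925
```

```bash
python3 -m pendant '[{"linear":[-0.2,8.4,0],"twist":[0,0,2.86],"fingers":0.4},{"linear":[-0.8,16.8,0],"twist":[0,0,5.73],"fingers":0.4}]'; python3 -m pendant '[{"linear":[-0.3,-10.1,0],"twist":[0,0,-3.44],"fingers":0.4},{"linear":[-1.2,-20.2,0],"twist":[0,0,-6.88],"fingers":0.4},{"linear":[-2.4,-28,0],"twist":[0,0,-9.5],"fingers":0.4},{"linear":[-3.9,-36,0],"twist":[0,0,-12.3],"fingers":0.4},{"linear":[-5.6,-43,0],"twist":[0,0,-14.8],"fingers":0.4},{"linear":[-7.5,-49.9,0],"twist":[0,0,-17.19],"fingers":0.4},{"linear":[-9.7,-56.6,0],"twist":[0,0,-19.5],"fingers":0.4},{"linear":[-12.1,-63,0],"twist":[0,0,-21.9],"fingers":0.4}]';python3 -m pendant '[{"linear":[-0.1,-6.7,0],"twist":[0,0,-2.29],"fingers":0.4},{"linear":[-0.5,-13.4,0],"twist":[0,0,-4.58],"fingers":0.4},{"linear":[-1.2,-20.1,0],"twist":[0,0,-6.88],"fingers":0.4}]'; python3 -c "
from h import *
s,R=tool();p=s['tool_pos'];v=B-p[:2];print(np.linalg.norm(v),np.arctan2(v[1],v[0]))"
```

```text
t: 19.32
tool_pos: [468.7, 134.5, 68.1]
tool_rot: [0.0, 0.252, 0.968, -0.001]
force: [0.1, -2.4, 0.6]
grip_width: 0.402
t: 20.32
tool_pos: [448.8, 74.7, 68.2]
tool_rot: [0.001, 0.062, 0.998, 0.0]
force: [0.7, 1.1, -1.2]
grip_width: 0.396
t: 20.7
tool_pos: [447.2, 54.8, 68.1]
tool_rot: [0.0, 0.002, 1.0, 0.0]
force: [1.9, 1.8, -0.0]
grip_width: 0.401
169.8491088136663 -0.009469248584475773
```

```bash
python3 -m pendant '[{"linear":[-0.1,-5.1,0],"twist":[0,0,-1.72],"fingers":0.4},{"linear":[-0.3,-10.1,0],"twist":[0,0,-3.44],"fingers":0.4},{"linear":[-0.7,-15.2,0],"twist":[0,0,-5.16],"fingers":0.4}]'; python3 -m pendant '[{"linear":[-0.1,-5.1,0],"twist":[0,0,-1.72],"fingers":0.4},{"linear":[-0.3,-10.1,0],"twist":[0,0,-3.44],"fingers":0.4}]';python3 -m pendant '[{"linear":[0,-3.4,0],"twist":[0,0,-1.15],"fingers":0.4},{"linear":[-0.1,-6.8,0],"twist":[0,0,-2.29],"fingers":0.4}]'; python3 -c "
from h import *
s,R=tool();p=s['tool_pos'];v=B-p[:2];print(np.linalg.norm(v),np.arctan2(v[1],v[0]))"
```

```text
t: 21.08
tool_pos: [447.5, 39.8, 68.1]
tool_rot: [-0.0, -0.043, 0.999, 0.0]
force: [1.0, 1.6, 1.0]
grip_width: 0.399
t: 21.32
tool_pos: [448.5, 30.7, 68.0]
tool_rot: [-0.0, -0.073, 0.997, 0.001]
force: [0.1, 6.1, 1.1]
grip_width: 0.401
t: 21.58
tool_pos: [449.5, 24.9, 68.0]
tool_rot: [-0.0, -0.094, 0.996, 0.001]
force: [0.2, 6.5, 1.4]
grip_width: 0.403
169.89220712677755 0.16755473859323922
```

```bash
python3 -m pendant '[{"linear":[0,-3.4,0],"twist":[0,0,-1.15],"fingers":0.4},{"linear":[-0.1,-6.8,0],"twist":[0,0,-2.29],"fingers":0.4},{"linear":[-0.3,-10.1,0],"twist":[0,0,-3.44],"fingers":0.4}]'; python3 -m pendant '[{"linear":[0,-3.4,0],"twist":[0,0,-1.15],"fingers":0.4},{"linear":[-0.1,-6.8,0],"twist":[0,0,-2.29],"fingers":0.4}]';python3 -m pendant '[{"linear":[0,-3.4,0],"twist":[0,0,-1.15],"fingers":0.4},{"linear":[-0.1,-6.8,0],"twist":[0,0,-2.29],"fingers":0.4}]'; python3 -c "
from h import *
s,R=tool();p=s['tool_pos'];v=B-p[:2];print(np.linalg.norm(v),np.arctan2(v[1],v[0]))"
```

```text
t: 21.95
tool_pos: [451.4, 15.0, 68.0]
tool_rot: [-0.0, -0.124, 0.992, 0.001]
force: [-0.1, 6.4, 1.8]
grip_width: 0.401
t: 22.2
tool_pos: [453.1, 8.5, 68.0]
tool_rot: [-0.0, -0.143, 0.99, 0.001]
force: [-1.3, 6.9, 1.6]
grip_width: 0.403
t: 22.45
tool_pos: [455.0, 2.0, 68.0]
tool_rot: [-0.0, -0.163, 0.987, 0.001]
force: [0.4, 8.2, 1.9]
grip_width: 0.402
169.9049261482959 0.30600498712908303
```

```bash
python3 -m pendant '[{"linear":[0,-2,0],"twist":[0,0,-0.7],"fingers":0.4}]'; python3 -m pendant '[{"linear":[0,-2,0],"twist":[0,0,-0.7],"fingers":0.4}]';python3 -m pendant '[{"linear":[0,-2,0],"twist":[0,0,-0.7],"fingers":0.4}]'
```

```text
t: 22.58
tool_pos: [455.6, -0.0, 68.0]
tool_rot: [-0.0, -0.169, 0.986, 0.001]
force: [-0.0, 6.8, 1.9]
grip_width: 0.4
t: 22.7
tool_pos: [456.1, -1.8, 68.0]
tool_rot: [-0.0, -0.175, 0.985, 0.001]
force: [-0.3, 7.2, 2.9]
grip_width: 0.4
t: 22.82
tool_pos: [456.8, -3.6, 68.0]
tool_rot: [-0.0, -0.181, 0.983, 0.001]
force: [-2.4, 7.1, 2.7]
grip_width: 0.4
```

```bash
python3 -m pendant '[{"linear":[0,-3,0],"twist":[0,0,-1],"fingers":0.4},{"linear":[-0.1,-6,0],"twist":[0,0,-2],"fingers":0.4}]'; python3 -m pendant '[{"linear":[0,-3,0],"twist":[0,0,-1],"fingers":0.4},{"linear":[-0.1,-6,0],"twist":[0,0,-2],"fingers":0.4}]';python3 -m pendant '[{"linear":[0,-3,0],"twist":[0,0,-1],"fingers":0.4}]'
```

```text
t: 23.08
tool_pos: [458.9, -9.2, 67.9]
tool_rot: [-0.001, -0.198, 0.98, 0.001]
force: [-1.1, 7.2, 2.5]
grip_width: 0.403
t: 23.32
tool_pos: [461.2, -14.7, 68.0]
tool_rot: [-0.001, -0.215, 0.977, 0.001]
force: [-1.1, 7.2, 2.3]
grip_width: 0.4
t: 23.45
tool_pos: [462.4, -17.4, 68.0]
tool_rot: [-0.001, -0.224, 0.975, 0.001]
force: [-1.6, 6.7, 3.9]
grip_width: 0.397
```

```bash
python3 -c "
from h import *
s,R=tool();p=s['tool_pos'];v=B-p[:2];print(np.linalg.norm(v),np.arctan2(v[1],v[0]))"
```

```text
170.00064335569104 0.4283326646194355
```

```bash
python3 -m pendant '[{"linear":[0,-3,0],"twist":[0,0,-1],"fingers":0.4},{"linear":[-0.1,-6,0],"twist":[0,0,-2],"fingers":0.4}]'; python3 -m pendant '[{"linear":[0,-3,0],"twist":[0,0,-1],"fingers":0.4}]'; python3 -m pendant '[{"linear":[0,-3,0],"twist":[0,0,-1],"fingers":0.4}]'
```

```text
t: 23.7
tool_pos: [464.9, -22.8, 68.0]
tool_rot: [-0.001, -0.241, 0.971, 0.001]
force: [-1.8, 6.8, 3.4]
grip_width: 0.4
t: 23.82
tool_pos: [466.3, -25.4, 67.9]
tool_rot: [-0.001, -0.249, 0.968, 0.001]
force: [-0.7, 6.7, 3.8]
grip_width: 0.405
t: 23.95
tool_pos: [467.6, -28.0, 67.9]
tool_rot: [-0.001, -0.258, 0.966, 0.001]
force: [-1.2, 7.2, 4.3]
grip_width: 0.401
```

```bash
python3 -m pendant '[{"linear":[0,-3,0],"twist":[0,0,-1],"fingers":0.4}]'; python3 -m pendant '[{"linear":[0,-3,0],"twist":[0,0,-1],"fingers":0.4}]'; python3 -m pendant '[{"linear":[0,-3,0],"twist":[0,0,-1],"fingers":0.4}]';  python3 -m pendant '[{"linear":[0,-3,0],"twist":[0,0,-1],"fingers":0.4}]'
```

```text
t: 24.08
tool_pos: [469.1, -30.7, 67.9]
tool_rot: [-0.001, -0.266, 0.964, 0.001]
force: [-0.7, 6.5, 3.7]
grip_width: 0.401
t: 24.2
tool_pos: [470.5, -33.1, 67.9]
tool_rot: [-0.001, -0.274, 0.962, 0.001]
force: [-2.4, 7.3, 2.7]
grip_width: 0.401
t: 24.32
tool_pos: [471.8, -35.3, 67.9]
tool_rot: [-0.001, -0.283, 0.959, 0.002]
force: [-2.1, 9.0, 4.7]
grip_width: 0.404
t: 24.45
tool_pos: [473.1, -37.2, 67.9]
tool_rot: [-0.001, -0.291, 0.957, 0.002]
force: [-2.3, 10.4, 6.0]
grip_width: 0.397
```

```bash
python3 -m pendant '[{"linear":[0,-1,0],"twist":[0,0,0],"fingers":0.4}]'; python3 -m pendant '[{"linear":[0,-1,0],"twist":[0,0,0],"fingers":0.4}]'; python3 -m pendant '[{"linear":[0,0,0],"twist":[0,0,0],"fingers":0.4},{"linear":[0,0,0],"twist":[0,0,0],"fingers":0.4}]'; python3 -c "
from h import *
s,R=tool();p=s['tool_pos'];v=B-p[:2];print(np.linalg.norm(v),np.arctan2(v[1],v[0]),s['force'])"
```

```text
t: 24.58
tool_pos: [473.4, -37.9, 67.8]
tool_rot: [-0.001, -0.291, 0.957, 0.002]
force: [-3.2, 9.7, 5.8]
grip_width: 0.401
t: 24.7
tool_pos: [473.7, -38.5, 67.8]
tool_rot: [-0.002, -0.291, 0.957, 0.002]
force: [-3.4, 10.6, 6.8]
grip_width: 0.403
t: 24.95
tool_pos: [473.8, -38.6, 67.8]
tool_rot: [-0.002, -0.291, 0.957, 0.002]
force: [-3.5, 8.9, 5.6]
grip_width: 0.401
170.13186575343252 0.5698644347994825 [-3.45890628  8.86559507  5.55742843]
```

```bash
python3 -m pendant '[{"linear":[0,-1.5,0],"twist":[0,0,0],"fingers":0.4}]'; python3 -m pendant '[{"linear":[0,-1,0],"twist":[0,0,0],"fingers":0.4}]';  python3 -m pendant '[{"linear":[0,0,0],"twist":[0,0,0],"fingers":0.4},{"linear":[0,0,0],"twist":[0,0,0],"fingers":0.4}]'; python3 - <<'E'
from h import *
from workcell import capture
import cv2
p,d=capture("top");cv2.imwrite("pics/top3.png",cv2.resize(p[185:335,270:410,::-1],None,fx=4,fy=4,interpolation=cv2.INTER_CUBIC))
E
```

```text
t: 25.08
tool_pos: [474.2, -39.5, 67.8]
tool_rot: [-0.002, -0.291, 0.957, 0.002]
force: [-4.4, 11.0, 7.8]
grip_width: 0.4
t: 25.2
tool_pos: [474.6, -40.3, 67.8]
tool_rot: [-0.002, -0.291, 0.957, 0.002]
force: [-4.9, 11.1, 7.5]
grip_width: 0.398
t: 25.45
tool_pos: [474.6, -40.4, 67.8]
tool_rot: [-0.002, -0.291, 0.957, 0.002]
force: [-4.8, 10.5, 6.8]
grip_width: 0.401
```

View pics/top3.png

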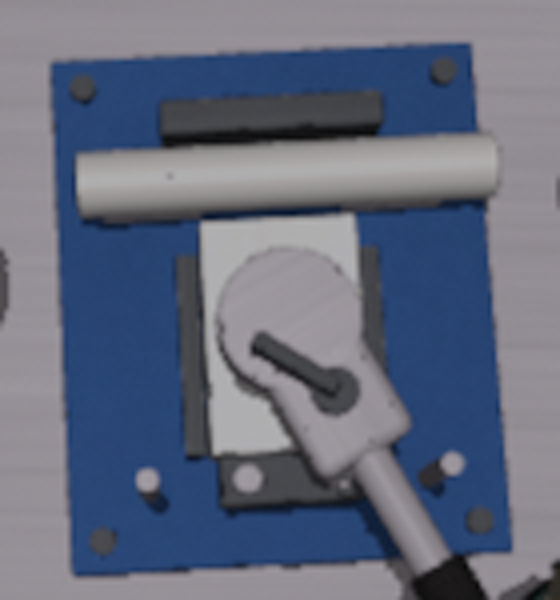

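The jaw's rear edge (crop row ~455) now meets the stop block, and the handle is clear of the pin. The lateral force rose from about 7 to 11.5 N. I'll press slightly more, then let go.

```bash
python3 -m pendant '[{"linear":[0,-1,0],"twist":[0,0,0],"fingers":0.4}]'; python3 -m pendant '[{"linear":[0,-0.7,0],"twist":[0,0,0],"fingers":0.4},{"linear":[0,-0.7,0],"twist":[0,0,0],"fingers":0.4}]'
```

```text
t: 25.62
tool_pos: [474.9, -40.9, 67.8]
tool_rot: [-0.002, -0.292, 0.957, 0.003]
force: [-5.5, 10.7, 7.9]
grip_width: 0.4
t: 25.88
tool_pos: [475.2, -41.5, 67.8]
tool_rot: [-0.002, -0.292, 0.957, 0.003]
force: [-5.0, 10.9, 8.0]
grip_width: 0.403
```

```bash
python3 -m pendant '[{"linear":[0,3,0],"twist":[0,0,0],"fingers":0.4},{"linear":[0,7,0],"twist":[0,0,0],"fingers":0.5},{"linear":[0,10,0],"twist":[0,0,0],"fingers":0.6},{"linear":[0,10,0],"twist":[0,0,0],"fingers":0.6}]'; python3 -m pendant '[{"linear":[0,0,-10],"twist":[0,0,0],"fingers":0.6},{"linear":[0,0,-40],"twist":[0,0,0],"fingers":0.6},{"linear":[0,0,-80],"twist":[0,0,0],"fingers":0.6},{"linear":[0,0,-120],"twist":[0,0,0],"fingers":0.6},{"linear":[0,0,-120],"twist":[0,0,0],"fingers":0.6},{"linear":[0,0,-120],"twist":[0,0,0],"fingers":0.6}]'; python3 - <<'E'
from h import *
from workcell import capture
import cv2
p,d=capture("top");np.save("pics/top4.npy",d)
a=p[:,:,::-1];cv2.imwrite("pics/top4.png",cv2.resize(a[185:410,270:410],None,fx=2.6,fy=2.6,interpolation=cv2.INTER_CUBIC))
b=cv2.imread("pics/top0.png")
for n,(y0,y1,x0,x1) in dict(cup=(225,275,225,275),adapter=(215,250,405,440),spanner=(265,370,420,460),tube=(215,245,285,400)).items(): print(n,"diff",np.abs(a[y0:y1,x0:x1].astype(int)-b[y0:y1,x0:x1]).mean().round(2))
E
```

```text
t: 26.38
tool_pos: [472.4, -37.9, 67.9]
tool_rot: [-0.001, -0.29, 0.957, -0.0]
force: [-0.1, -0.1, -0.2]
grip_width: 0.599
t: 27.12
tool_pos: [472.6, -37.5, 187.9]
tool_rot: [-0.0, -0.289, 0.957, -0.0]
force: [0.3, -0.8, -1.2]
grip_width: 0.604
cup diff 7.63
adapter diff 8.74
spanner diff 51.3
tube diff 11.54
```

View pics/top4.png

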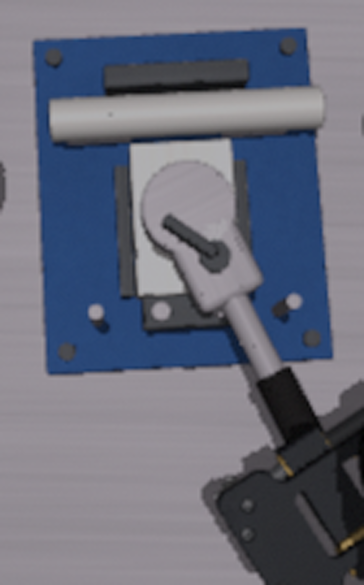

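```bash
python3 -c "
from workcell import ticket,status
print(status.get_state()['force'].round(1)); print(ticket.close_job())"
```

```text
[ 0.5 -0.8 -0.9]
the job is handed in; nothing more can be done
None
```

I flipped the lever to the loosening side, and two counter-clockwise strokes backed the jaw off onto its stop. The job was handed in after about 27 s of robot time; no verdict is reported.

- **Lever:** I pushed it left until it stopped moving, with a steady 10.5 N. It then clicked back freely at 2–3 N. The later top views still show it on the loosening side.
- **Jaw:** It took 6.5–8 N to turn the bolt. At the end the sideways force climbed to about 12 N (about 15 N with the vertical part) with the handle still clear of the pin. The top view shows the jaw's rear edge meeting the stop block. I did not measure the jaw-to-stop force directly. The climb was gradual, about 0.5 N per mm, rather than abrupt. I took it as the stop because the force had been flat before that.
- **End state:** The fingers were lifted clear with about zero force read, and the tube looks unmoved in its cradle. My picture-difference check on the surroundings was inconclusive: lighting shifts it everywhere, and the gripper seems to cover part of the spanner. No contact with the cup, adapter or spanner was felt.
- **Disagreement found:** In the wrist depth image the fingertips end about 7 mm behind the TCP, not 19 mm ahead of it. My first push at the lever passed above it without touching; I corrected the heights for the rest of the job.

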